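Cover the open crock with a lid from the spring dispenser

TASK

Take the top wooden lid, and only that one, from the spring-loaded lid dispenser on the bakery bench, letting the stack rise and leaving the other lids in it. Lower the lid flat onto the one crock that stands open, so that it closes the mouth, and let go of it only once it is down (do not drop it); leave the crock standing where it is.

Things in the scene. Friction and masses are not known exactly. Their poses are not given: they have to be found in the camera images.
- top_lid: Top lid of the four in the dispenser: plain round beech disc, 64 mm across, 12 mm thick (9 mm wood over a 3 mm rubber seal 60 mm across), 50 g, lying loose. Origin: centre of its underside; z up. At the start its underside is 87 mm and its upper face 99 mm above the bench. Three like lids lie right under it: fingertips reaching over 11 mm below its upper face grip the next one too.
- open_crock: The open crock: white stoneware pot, 90 mm tall, 76 mm across, neck 62 mm, flat rim around a round mouth 40 mm wide. Stands loose, 0.48 to 0.84 kg. Origin: centre of its underside, rim 90 mm above it; z up. Bystanders: two crocks of the same shape already closed with such a lid (102 mm tall), an oil bottle (150 mm tall), a dough scraper.
- dispenser: Lid dispenser, fixed: round steel base 112 mm across, 8 mm thick; four upright 6 mm rods guide the lids, 36.5 mm from the centre on the diagonals between its x and y axes. They end 93 mm above the bench: the top lid stands 6 mm proud. Fingers closing along its x or y axis pass between the rods. Origin: centre of the base's underside; z up.
- carriage (a joint): Height of the spring-borne carriage under the lids, in m: 0 at the start with four lids, growing as it rises; travel -0.015 to 0.045. The soft spring (41 N/m) rises 12 mm, one lid's thickness, for each lid taken, so the next comes up to where the last one was; pressed down, it sinks 24 mm per newton.

How it is judged (in metres and radians):
On the way, in this order (a step that is already met when the one before it is completed fails the run):
1. the top lid is lifted clear of the dispenser and the stack has risen by one lid (z of top_lid in the frame of dispenser above 0.115 m and value of joint carriage between 0.008 and 0.016 m), for 0.1 s.
2. the lid, still held by the fingers, is brought down on the open crock's rim (within 10 mm of it, within 15 mm of centre) (horizontal distance between top_lid and open_crock below 0.015 m and z of top_lid in the frame of open_crock between 0.085 and 0.1 m and contact force between top_lid and the fingers above 0.3 N), for 0.05 s.
At the end, for the whole second after the job is handed in: The top lid rests flat (0.12 rad) and still on the open crock's rim: centres within 12 mm, underside within 4 mm of rim height. The crock is upright (0.1 rad), within 30 mm of where it stood. The carriage has risen one lid (8 to 16 mm): the other three lids are still on it (horizontal distance between top_lid and open_crock below 0.012 m and z of top_lid in the frame of open_crock between 0.086 and 0.094 m and angle between top_lid's own z axis and vertical below 0.12 rad and linear speed of top_lid below 0.02 m/s and value of joint carriage between 0.008 and 0.016 m and angle between open_crock's own z axis and vertical below 0.1 rad and distance of open_crock from where it was at the start of the episode below 0.03 m); the robot touches nothing.
It fails at once if the open crock is tipped by more than 0.35 rad (angle between open_crock's own z axis and vertical above 0.35 rad).
It also fails if it takes over 40 s, if anything falls off the work surface, if the arm or the gripper's body presses on something with over 40 N, if the wrist force passes 120 N, or if a joint passes its speed limit or range.

ROBOT

A 6-joint arm with a two-finger parallel gripper is mounted at the origin on the work surface. World frame = base frame: x ahead of the robot, y to its left, z up, the work surface at z = 0. Lengths are in mm, angles in rad, forces in N, time in s.
With the tool pointing down it reaches from about 350 to 975 mm from the base axis. Payload 7.1 kg.
Tool frame: the origin (TCP) lies between the finger pads; the fingertips stand 17 mm ahead of it and the grasp point (between the pads) lies 2 mm behind it (tip_reach is the y of the fingertips in the tool frame, in mm); y points along the fingers, x is the direction in which the jaws open and shut, and the axes are right-handed (so a half turn about y gives the same grasp; the last joint's range is limited). The gripper opens to 88 mm and grips with 3 to 60 N. Pads are 20 mm wide; open, the fingers measure 115 mm over their backs; the gripper's body (75 mm by 178 mm) begins 61 mm behind the grasp point.
Start: joints at [-0.019, 0.423, 1.63, -0, 1.089, -0.019], TCP at [624.984, 0.026, 239.675] pointing down, gripper open.
Joint ranges: [-3, 3], [-0.9, 2.11], [0.09, 2.58], [-1.31, 4.45], [0.11, 2.69], [-2.54, 2.54]. Speed limits (rad/s): [2.39, 2.39, 3.01, 3.14, 3.14, 3.14].

INTERFACE

Orientations are given as a rotation vector (axis times angle).
In Python, from workcell import get_obs, get_image, camera_model, close_job, silhouettes, tip_of, tip_reach gives the robot as it stands. The module is installed in compiled form; this text tells all that it offers.
- The arm moves only by the tool arm_command, never from a script. Its argument "targets" is a list of rows, each a list of 4 numbers: the shift along the tool's x, y, z in mm, then the turn about the tool's y in rad. A call has 1 to 20 rows; each row shifts and turns the commanded pose from where the row before left it, along the tool's axes as they then stand; what a row does not reach is not made up. A row lasts 1/12 s, in which the tool goes at most 41.7 mm and 7.16 degrees, less where a joint would pass 70% of its speed; a pose out of reach is approached as far as the arm can. A call is refused whole if a number of a shift passes 41.7 or a number of a turn 0.125, either way. A call with a gripper value outside its range is refused whole. "gripper" is the opening in per cent of the stroke, from 0 (shut) to 100 (fully open), set as the call begins (left out, the last holds). The fingers move at their own pace and stop on an object; the grip force is fixed at half the most. Time passes only in rows, so rows that do not move let the fingers close. It gives the time, the measured TCP pose, the force and the opening at its end, in the units of the state.
- get_obs(): the state, without advancing time (a new reading comes with each control period).
- get_image(name): name is "scene" or "side" or "wrist"; returns the picture (384x512x3 uint8, blue, green, red); there is no depth.
- camera_model(name): a dict with "mtx" (3x3 intrinsics, pixels), "position" and "orientation" of the camera in the world. Camera axes: x right, y up, looking along -z (the intrinsics and any distortion apply to the point x, -y, -z); pixel columns grow to the right and rows downward; lengths in mm; the calibration is good to about 2 mm. A picture is of the moment at which its call begins: read the wrist's pose just before it. camera_model takes no time and is no camera call; for the wrist camera it gives the pose at the moment of the call.
- close_job(): hands the job in, once; it reports no verdict.
Trained networks look in the newest picture that a camera, given by its name, has taken for a name from the list of things; names that differ only in an ending like _2 or _b are one class to them, and where a whole thing is asked for, a point or a joint stands for the part that bears it (a point fixed in the world has none). Each returns a list of dicts, best first, with "conf" (0 to 1); they miss things now and then, are a little off and sometimes report something else, mostly with a low value. They report only what shows in the picture. A call takes as long as a camera call.
- silhouettes(camera, thing): "pixels" (384x512 bool, what is visible of it) and "at" ([column, row] in pixels, amid what is visible of it).
- tip_of(camera, thing): "at" ([column, row] in pixels: a listed point, or the origin of a listed thing).
The state is a dict: "t": time; "qpos": joint angles; "qvel": joint speeds; "joint_torque": joint torques, N m; "ee_pos": TCP position; "orientation": TCP orientation; "ft_force": force on the tool from outside, world axes, zero at the start; "moment": the same for the moment, N m; "width": finger opening in mm.
Only numpy, scipy, OpenCV 4.12 (cv2) and the standard library are available. Lean on these libraries where they do the work, as an engineer would, in place of code of your own. Each camera call takes 0.05 s, during which the arm holds its last target. There are 200 camera calls.

## Working session

There is one attempt and no reset: what is moved stays moved. The work goes in short steps, Python scripts to look and compute and a tool call to move; the robot and the scene stay as the last step left them, time stands still between calls to the robot, and variables do not carry over. Pictures are saved under pics/ and viewed, about 8 in all and at most 12, crops included, and the job is handed in when it is done.

Besides the shell and the picture viewer there is one more tool, called as a command line: name --pt "numbers of a row" for each row, then --argument value for the rest. arm_command: Moves the arm, as the interface text tells. Its arguments: {"type":"object","properties":{"targets":{"type":"array","items":{"type":"array","items":{"type":"number"}}},"gripper":{"type":"number"}},"required":["targets"]}

```bash
mkdir -p pics; cat > h.py <<'E'
import numpy as np, cv2
from scipy.spatial.transform import Rotation as R
from workcell import *
def cam(n):
    m=camera_model(n); o=np.array(m["orientation"],float)
    M=R.from_rotvec(o).as_matrix() if o.shape==(3,) else (o if o.shape==(3,3) else R.from_quat(o).as_matrix())
    return m,np.array(m["mtx"],float),np.array(m["position"],float),M
def ray(n,uv,z):
    m,K,p,M=cam(n); d=m.get("distortion",m.get("dist"))
    q=cv2.undistortPoints(np.array([[uv]],float),K,np.array(d,float) if d is not None else None)[0,0]
    v=M@np.array([q[0],-q[1],-1]); return p+v*(z-p[2])/v[2]
def proj(n,P):
    m,K,p,M=cam(n); c=M.T@(np.array(P,float)-p); x=K@np.array([c[0],-c[1],-c[2]]); return x[:2]/x[2]
E
python3 - <<'E'
from h import *
ims=[]
for n in("scene","side","wrist"):
    ims.append(get_image(n)); m,K,p,M=cam(n); print(n,m.keys(),p.round(),(-M[:,2]).round(2))
    for t,z in(("top_lid",87),("open_crock",0),("dispenser",0)):
        for d in tip_of(n,t)[:4]: print(t,"tip",d["conf"],np.round(d["at"]),ray(n,d["at"],z).round(1))
        for d in silhouettes(n,t)[:4]: print(t,"sil",round(float(d["conf"]),2),np.round(d["at"]),d["pixels"].sum())
cv2.imwrite("pics/a.png",np.hstack(ims[:2])[:, :][:384]); 
cv2.imwrite("pics/scene.png",ims[0]);cv2.imwrite("pics/side.png",ims[1]);cv2.imwrite("pics/wrist.png",ims[2])
print(get_obs())
E
```

```text
scene dict_keys(['mtx', 'position', 'orientation']) [1134. -113.  645.] [-0.75  0.11 -0.66]
top_lid tip 0.59 [233. 202.] [494.1 -74.3  87. ]
top_lid sil 0.63 [235. 199.] 500
open_crock tip 0.75 [299. 219.] [488.   81.3   0. ]
open_crock sil 0.94 [300. 207.] 1253
dispenser tip 0.6 [235. 226.] [484.1 -72.5   0. ]
dispenser sil 0.95 [237. 229.] 1262
side dict_keys(['mtx', 'position', 'orientation']) [ 173. -458.  770.] [ 0.38  0.51 -0.77]
top_lid tip 0.57 [274. 220.] [499.1 -78.7  87. ]
top_lid sil 0.92 [270. 218.] 580
open_crock tip 0.56 [226. 201.] [485.4  86.8   0. ]
open_crock sil 0.8 [223. 191.] 1172
dispenser tip 0.88 [272. 239.] [504.4 -70.    0. ]
dispenser sil 0.64 [272. 244.] 1194
wrist dict_keys(['mtx', 'position', 'orientation']) [626.  78. 384.] [ 0.   -0.28 -0.96]
top_lid tip 0.72 [139. 247.] [496.8 -76.6  87. ]
top_lid sil 0.58 [125. 242.] 1470
open_crock tip 0.75 [144.  96.] [488.1  89.    0. ]
open_crock tip 0.33 [165. 221.] [500.7 -81.1   0. ]
open_crock sil 0.93 [129.  96.] 5230
dispenser tip 0.62 [162. 220.] [495.8 -79.1   0. ]
dispenser sil 0.8 [167. 208.] 2738
{'t': 1.05, 'qpos': array([-1.89919103e-02,  4.23112121e-01,  1.62986835e+00, -2.00483696e-05,
        1.08859033e+00, -1.89833987e-02]), 'qvel': array([-0.00215766,  0.00091349,  0.00098571, -0.00159438,  0.00166621,
        0.00071411]), 'joint_torque': array([ 1.29857017e-04, -5.44586313e+01, -2.74051595e+01,  6.44529029e-02,
        1.67741091e-02,  3.23297485e-06]), 'ee_pos': array([6.25004319e+02, 2.54941210e-02, 2.39679945e+02]), 'orientation': array([-1.57081450e+00, -1.75093297e-05, -1.62758425e-05]), 'ft_force': array([-0.07743765,  0.08553237, -0.44736885]), 'moment': array([-0.00735954, -0.0051192 , -0.01774121]), 'width': 87.43785626923639}
```

```bash
python3 - <<'E'
import cv2,numpy as np
s=cv2.imread("pics/scene.png")[100:330,140:420];d=cv2.imread("pics/side.png")[100:330,140:420]
cv2.imwrite("pics/b.png",np.vstack([cv2.resize(np.hstack([s,d]),(800,328)),cv2.resize(cv2.imread("pics/wrist.png")[:,:],(362,272)).repeat(1,1) if 0 else np.pad(cv2.resize(cv2.imread("pics/wrist.png"),(362,272)),((0,0),(0,438),(0,0)))]))
E
```

```text
(no output)
```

View pics/b.png

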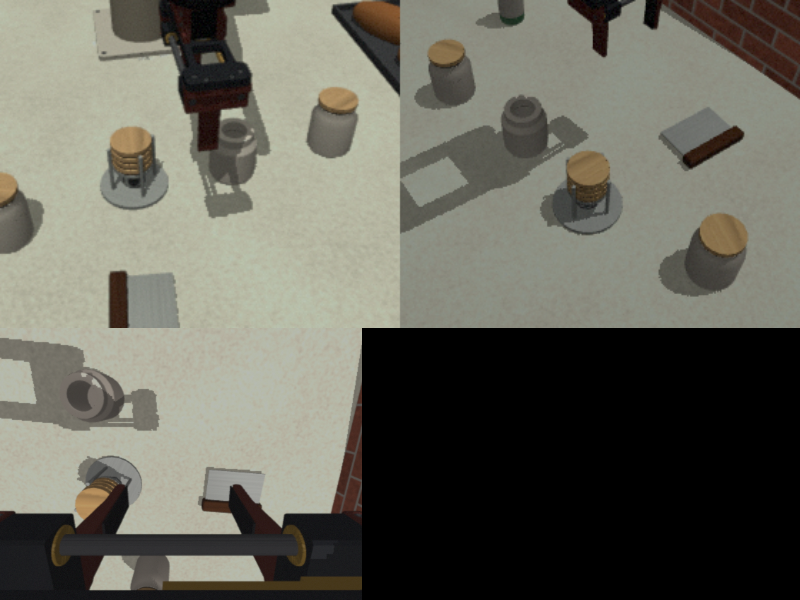

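arm_command --pt "-21 0 -20 0" --pt "-21 0 -20 0" --pt "-21 0 -20 0" --pt "-21 0 -20 0" --pt "-22 0 -20 0" --pt "-22 0 -20 0" --pt "0 0 0 0" --pt "0 0 0 0"

```text
t: 1.72
ee_pos: [496.4, -120.7, 240.0]
orientation: [-1.571, 0.002, -0.002]
ft_force: [0.3, 0.9, -0.6]
width: 87.9
```

```bash
python3 - <<'E'
from h import *
print(get_obs()["ee_pos"])
n="wrist";im=get_image(n);cv2.imwrite("pics/w2.png",im)
for t,z in(("top_lid",87),("open_crock",0),("dispenser",0)):
    for d in tip_of(n,t)[:2]: print(t,d["conf"],np.round(d["at"]),ray(n,d["at"],z).round(1))
for d in silhouettes(n,"top_lid")[:2]:
    c=max(cv2.findContours(d["pixels"].astype(np.uint8),0,1)[0],key=len)
    P=np.array([ray(n,q[0],98) for q in c])[:,:2]; print(d["conf"],cv2.minEnclosingCircle(P.astype(np.float32)))
for a in range(4): print([proj(n,(497+36.5*np.cos(t),-76+36.5*np.sin(t),93)).round() for t in [np.pi/4+a*np.pi/2]])
cv2.imwrite("pics/w2b.png",cv2.resize(im,(800,600)))
E
```

```text
[ 496.44486    -120.72336801  239.98866142]
top_lid 0.67 [251. 139.] [497.9 -74.8  87. ]
0.76 ((497.5552978515625, -75.86044311523438), 32.30548095703125)
[array([277., 115.])]
[array([224., 115.])]
[array([225., 166.])]
[array([276., 167.])]
```

View pics/w2b.png

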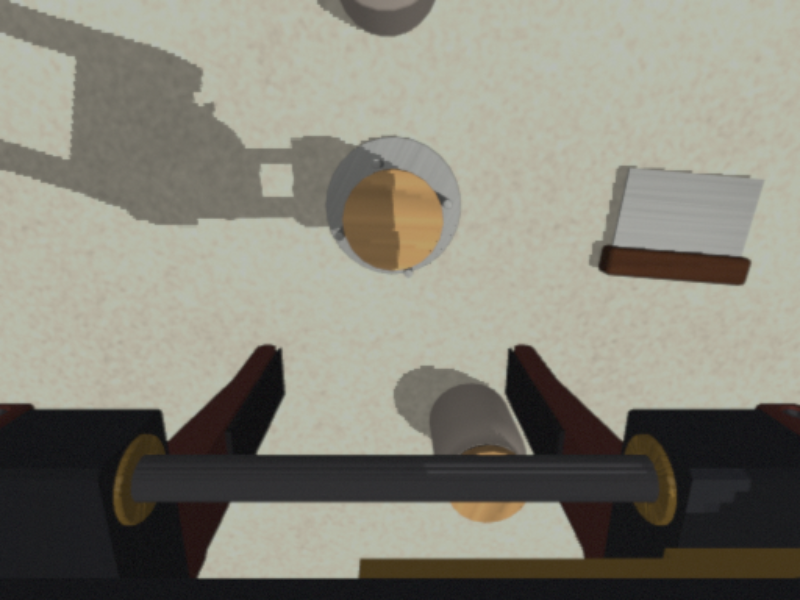

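```bash
python3 - <<'E'
from h import *
c=np.array([497.6,-75.9])
for q in((380,160),(447,202),(338,233),(408,272)):
    p=ray("wrist",np.array(q)*.64,93)[:2]-c; print(np.linalg.norm(p),np.degrees(np.arctan2(p[1],p[0])))
for d in ((255,5),):pass
E
```

```text
37.89701672739115 101.68850081558347
36.5175885615763 18.601870045911955
36.12846454974462 -167.11725263928324
35.43242674132962 -73.12462255931412
```

arm_command --pt "1 20 22 0" --pt "0 20 22 0" --pt "0 20 0 0" --pt "0 0 0 0.105" --pt "0 0 0 0.105" --pt "0 0 0 0.105" --pt "0 0 0 0.105" --pt "0 0 0 0.105" --pt "0 0 0 0" --pt "0 0 0 0" --gripper 100

```text
t: 2.8
ee_pos: [498.4, -75.5, 179.5]
orientation: [-1.532, 0.408, -0.408]
ft_force: [-0.3, -0.2, -0.0]
width: 87.9
```

```bash
python3 - <<'E'
from h import *
o=get_obs();print(o["ee_pos"],o["orientation"]); T=R.from_rotvec(o["orientation"]).as_matrix();print(T.round(3))
n="wrist";im=get_image(n);cv2.imwrite("pics/w3.png",im)
for d in silhouettes(n,"top_lid")[:2]:
    c=max(cv2.findContours(d["pixels"].astype(np.uint8),0,1)[0],key=len)
    P=np.array([ray(n,q[0],98) for q in c])[:,:2]; print(d["conf"],cv2.minEnclosingCircle(P.astype(np.float32)), T.T@np.r_[P.mean(0)-o["ee_pos"][:2],0])
for n in("scene","side"):
    get_image(n)
    for d in silhouettes(n,"top_lid")[:1]:
        c=max(cv2.findContours(d["pixels"].astype(np.uint8),0,1)[0],key=len)
        P=np.array([ray(n,q[0],98) for q in c])[:,:2]; print(n,cv2.minEnclosingCircle(P.astype(np.float32)))
cv2.imwrite("pics/w3b.png",cv2.resize(im,(800,600)))
E
```

```text
[498.38778201 -75.45457666 179.54724654] [-1.53190815  0.40836526 -0.40825202]
[[ 0.867 -0.     0.498]
 [-0.498  0.     0.867]
 [-0.    -1.     0.   ]]
0.96 ((495.99920654296875, -76.71443939208984), 32.980369567871094) [-1.39446197e+00  6.39803510e-05 -1.72552881e+00]
scene ((498.19818115234375, -76.93951416015625), 36.245513916015625)
side ((493.24298095703125, -79.61102294921875), 33.91276550292969)
```

View pics/w3b.png

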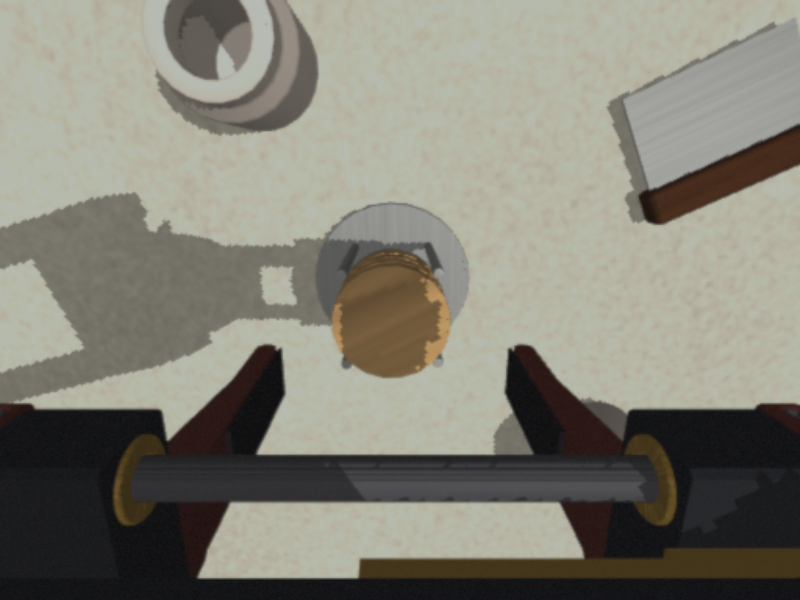

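arm_command --pt "-1.2 18 -1 0" --pt "0 18 0 0" --pt "0 18 0 0" --pt "0 0 0 0" --pt "0 0 0 0"

```text
t: 3.52
ee_pos: [495.8, -76.2, 125.2]
orientation: [-1.532, 0.413, -0.41]
ft_force: [-0.5, 0.9, 0.2]
width: 87.6
```

```bash
python3 - <<'E'
from h import *
o=get_obs();print(o["ee_pos"]); T=R.from_rotvec(o["orientation"]).as_matrix()
n="wrist";im=get_image(n)
for d in silhouettes(n,"top_lid")[:2]:
    c=max(cv2.findContours(d["pixels"].astype(np.uint8),0,1)[0],key=len)
    P=np.array([ray(n,q[0],98) for q in c])[:,:2]; e=cv2.minEnclosingCircle(P.astype(np.float32));print(d["conf"],e,T.T@np.r_[np.array(e[0])-o["ee_pos"][:2],0],c[:,0].min(0),c[:,0].max(0))
print("tip centre",proj(n,o["ee_pos"]+17*T[:,1]),[proj(n,o["ee_pos"]+17*T[:,1]+s*44*T[:,0]) for s in(-1,1)])
cv2.imwrite("pics/w4b.png",cv2.resize(im[100:340,96:416],(800,600)))
E
```

```text
[495.84947331 -76.15579094 125.20941532]
0.83 ((496.97625732421875, -76.83070373535156), 33.09226608276367) [ 1.3132984  -0.00263604 -0.01974507] [204 183] [300 275]
tip centre [249.34839815 238.06726657] [array([178.24165149, 238.2069435 ]), array([320.36609904, 237.92776456])]
```

View pics/w4b.png

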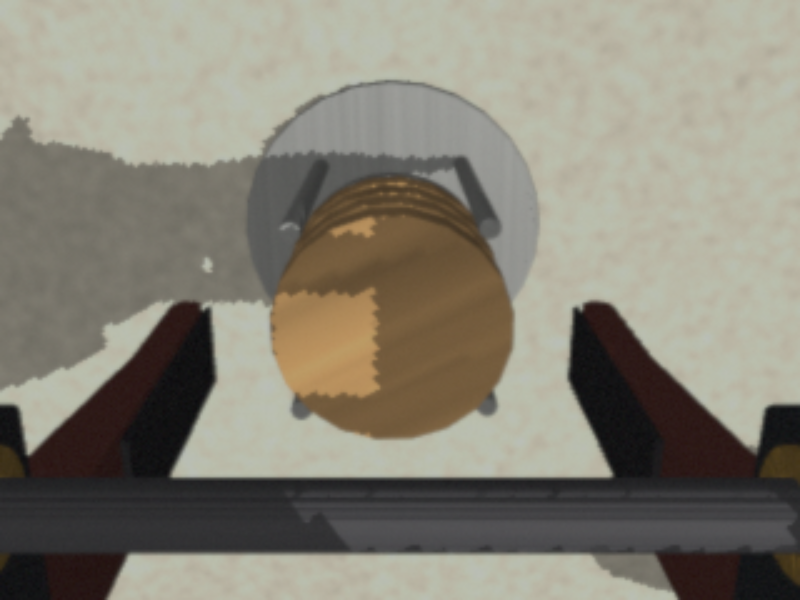

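arm_command --pt "0.3 9 0 0" --pt "0 8.5 0 0" --pt "0 0 0 0" --pt "0 0 0 0"

```text
t: 3.95
ee_pos: [496.3, -76.3, 107.7]
orientation: [-1.531, 0.412, -0.411]
ft_force: [-1.0, 0.0, -0.1]
width: 88.0
```

arm_command --pt "0 0 0 0" --pt "0 0 0 0" --pt "0 0 0 0" --pt "0 0 0 0" --pt "0 0 0 0" --pt "0 0 0 0" --pt "0 0 0 0" --pt "0 0 0 0" --pt "0 0 0 0" --pt "0 0 0 0" --gripper 50

```text
t: 4.78
ee_pos: [496.8, -76.4, 108.2]
orientation: [-1.531, 0.411, -0.412]
ft_force: [0.1, -0.0, 0.3]
width: 63.1
```

arm_command --pt "0 -3 0 0" --pt "0 -4 0 0" --pt "0 -6 0 0" --pt "0 -10 0 0" --pt "0 -15 0 0" --pt "0 -15 0 0" --pt "0 -15 0 0" --pt "0 0 0 0" --pt "0 0 0 0"

```text
t: 5.53
ee_pos: [497.3, -76.5, 177.3]
orientation: [-1.531, 0.409, -0.414]
ft_force: [-0.2, 0.8, -0.9]
width: 63.8
```

```bash
python3 - <<'E'
from h import *
o=get_obs();print(o["ee_pos"],o["width"],o["ft_force"]); T=R.from_rotvec(o["orientation"]).as_matrix()
ims=[]
for n in("scene","wrist","side"):
    im=get_image(n);ims.append(im)
    for t,z in(("open_crock",0),):
        for d in tip_of(n,t)[:2]: print(n,t,d["conf"],np.round(d["at"]),ray(n,d["at"],z).round(1))
        for d in silhouettes(n,t)[:1]: print(d["conf"],d["at"],d["pixels"].sum())
cv2.imwrite("pics/c.png",np.hstack([cv2.resize(ims[0][140:290,180:330],(400,400)),cv2.resize(ims[1],(400,400))]))
E
```

```text
[497.33617956 -76.51253352 177.33419542] 63.76543977248024 [-0.24202692  0.78031091 -0.90561427]
scene open_crock 0.87 [299. 219.] [487.3  81.7   0. ]
0.86 [300.7, 206.1] 1346
wrist open_crock 0.66 [167.  43.] [491.8  86.5   0. ]
0.6 [151.6, 34.6] 7566
side open_crock 0.74 [223. 202.] [477.4  88.7   0. ]
0.62 [222.6, 192.5] 941
```

View pics/c.png

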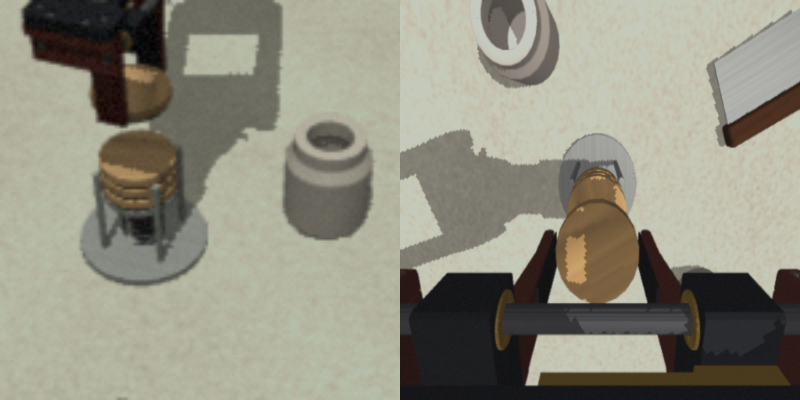

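arm_command --pt "-9 0 7 0" --pt "-18 0 14 0" --pt "-20 0 16 0" --pt "-20 0 16 0" --pt "-14 0 11 0" --pt "-7 0 6 0" --pt "0 0 0 0" --pt "0 0 0 0" --pt "0 0 0 0"

```text
t: 6.73
ee_pos: [456.1, 27.9, 176.3]
orientation: [-1.531, 0.411, -0.412]
ft_force: [0.5, -0.4, -0.4]
width: 63.0
```

```bash
cat > m.py <<'E'
from h import *
import sys
o=get_obs();print(o["ee_pos"]); T=R.from_rotvec(o["orientation"]).as_matrix()
n="wrist";im=get_image(n);L=lambda p:(T.T@np.r_[p[:2]-o["ee_pos"][:2],0]).round(1)
for d in tip_of(n,"open_crock")[:2]: print("tip",d["conf"],np.round(d["at"]),ray(n,d["at"],0).round(1),L(ray(n,d["at"],0)))
for t,z in(("top_lid",o["ee_pos"][2]-9.5),):
  for d in silhouettes(n,t)[:1]:
    c=max(cv2.findContours(d["pixels"].astype(np.uint8),0,1)[0],key=len)
    P=np.array([ray(n,q[0],z) for q in c])[:,:2]; e=cv2.minEnclosingCircle(P.astype(np.float32));print(t,d["conf"],e,L(np.array(e[0])))
print("tip centre",proj(n,o["ee_pos"]+17*T[:,1]))
cv2.imwrite(sys.argv[1],cv2.resize(im,(800,600)))
E
python3 m.py pics/d.png
```

```text
[456.12866873  27.90942721 176.28533174]
tip 0.86 [253. 111.] [494.   89.1   0. ] [ 2.1  0.  71.9]
top_lid 0.59 ((456.60894775390625, 27.794504165649414), 32.48724365234375) [0.5 0.  0.1]
tip centre [251.12815445 237.94398527]
```

View pics/d.png

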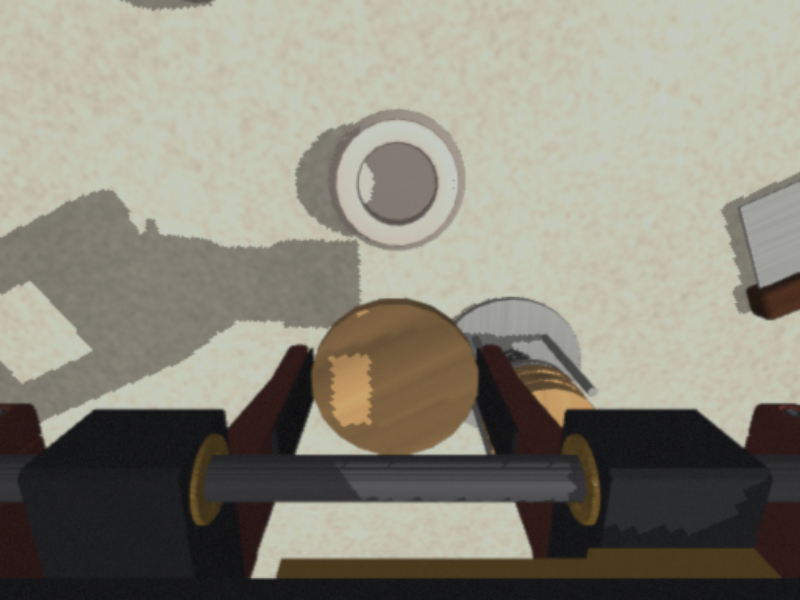

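```bash
python3 - <<'E'
from h import *
o=get_obs();T=R.from_rotvec(o["orientation"]).as_matrix()
for q,z in(((397,183),90),((395.5,377),o["ee_pos"][2]-9.5)):
    p=ray("wrist",np.array(q)*.64,z);print(p,T.T@np.r_[p[:2]-o["ee_pos"][:2],0])
E
```

```text
[492.77463407  86.71874067  90.        ] [2.07147629e+00 3.51313401e-03 6.95655881e+01]
[457.89225445  28.53353644 166.66680287] [1.12589019e+00 3.39966159e-04 1.73193673e+00]
```

arm_command --pt "1 0 10 0" --pt "0 5 18 0" --pt "0 10 20 0" --pt "0 10 14 0" --pt "0 10 7 0" --pt "0 10 0 0" --pt "0 5 0 0" --pt "0 0 0 0" --pt "0 0 0 0"

```text
t: 7.63
ee_pos: [490.4, 86.9, 125.8]
orientation: [-1.532, 0.413, -0.411]
ft_force: [0.1, 0.5, -0.1]
width: 62.8
```

```bash
python3 - <<'E'
from h import *
o=get_obs();print(o["ee_pos"],o["ft_force"],o["width"])
ims=[]
for n in("scene","side"):
    im=get_image(n)
    p=proj(n,o["ee_pos"]); u,v=p.astype(int)
    for t in("top_lid","open_crock"):
        for d in tip_of(n,t)[:2]: print(n,t,round(float(d["conf"]),2),np.round(d["at"],1),ray(n,d["at"],104 if t=="top_lid" else 0).round(1))
    ims.append(cv2.resize(im[v-40:v+80,u-60:u+60],(400,400)))
cv2.imwrite("pics/e.png",np.hstack(ims))
E
```

```text
[490.43700282  86.87599088 125.79104132] [ 0.08147595  0.513735   -0.11909338] 62.763343130668076
scene open_crock 0.96 [296.9 219.1] [486.7  76.4   0. ]
side top_lid 0.59 [226.  173.7] [488.8  80.  104. ]
side open_crock 0.92 [225.5 199.9] [486.3  91.8   0. ]
```

View pics/e.png

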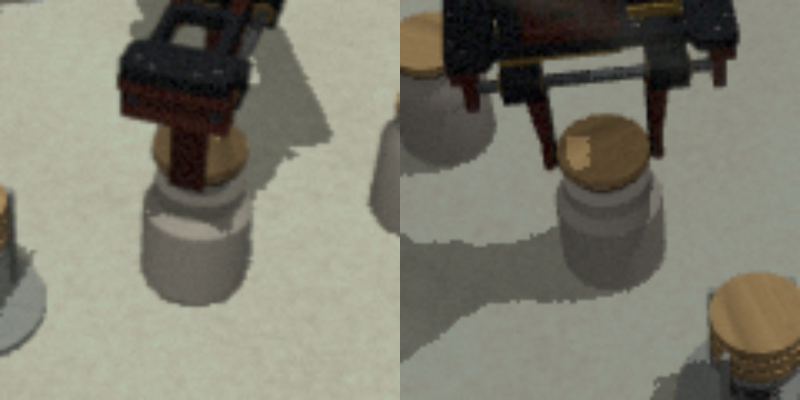

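arm_command --pt "0 5 0 0" --pt "0 4 0 0" --pt "0 2 0 0" --pt "0 1 0 0" --pt "0 1 0 0" --pt "0 0 0 0" --pt "0 0 0 0"

```text
t: 8.52
ee_pos: [491.1, 87.5, 113.1]
orientation: [-1.531, 0.412, -0.411]
ft_force: [0.1, 0.2, -0.4]
width: 63.0
```

arm_command --pt "0 1 0 0" --pt "0 0 0 0" --pt "0 0 0 0"

```text
t: 8.77
ee_pos: [491.1, 87.5, 112.2]
orientation: [-1.531, 0.411, -0.411]
ft_force: [-0.2, -0.4, -0.5]
width: 63.3
```

arm_command --pt "0 0.7 0 0" --pt "0 0 0 0" --pt "0 0 0 0"

```text
t: 9.02
ee_pos: [491.1, 87.5, 111.5]
orientation: [-1.531, 0.411, -0.411]
ft_force: [-0.9, 0.1, -0.0]
width: 63.1
```

arm_command --pt "0 0.5 0 0" --pt "0 0 0 0" --pt "0 0 0 0"

```text
t: 9.27
ee_pos: [491.1, 87.5, 111.1]
orientation: [-1.531, 0.411, -0.411]
ft_force: [0.4, 0.0, 2.8]
width: 63.1
```

arm_command --pt "0 0.3 0 0" --pt "0 0 0 0" --pt "0 0 0 0"

```text
t: 9.52
ee_pos: [491.2, 87.5, 111.1]
orientation: [-1.531, 0.411, -0.412]
ft_force: [-1.3, 0.2, 6.6]
width: 63.3
```

Firmly seated. Release, then withdraw straight up.

arm_command --pt "0 0 0 0" --pt "0 0 0 0" --pt "0 0 0 0" --pt "0 0 0 0" --pt "0 0 0 0" --pt "0 0 0 0" --pt "0 0 0 0" --pt "0 0 0 0" --gripper 100

```text
t: 10.18
ee_pos: [491.1, 87.5, 110.6]
orientation: [-1.531, 0.412, -0.411]
ft_force: [-0.3, 0.1, -0.3]
width: 87.3
```

arm_command --pt "0 -5 0 0" --pt "0 -15 0 0" --pt "0 -20 0 0" --pt "0 -25 0 0" --pt "0 -25 -20 0" --pt "0 0 -25 0" --pt "0 0 -20 0" --pt "0 0 0 0" --pt "0 0 0 0" --pt "0 0 0 0"

```text
t: 11.02
ee_pos: [459.1, 31.6, 201.0]
orientation: [-1.531, 0.411, -0.412]
ft_force: [0.9, 0.3, 0.6]
width: 87.7
```

```bash
python3 - <<'E'
from h import *
o=get_obs();print(o["t"],o["ee_pos"],o["ft_force"],o["width"])
ims=[]
for n in("scene","wrist"):
    im=get_image(n); u,v=proj(n,(491,87.5,60)).astype(int)
    h=60 if n=="scene" else 90; u=max(u,h);v=max(v,h)
    for t in("top_lid","open_crock"):
        for d in tip_of(n,t)[:3]: print(n,t,round(float(d["conf"]),2),np.round(d["at"],1),ray(n,d["at"],90 if t=="top_lid" else 0).round(1))
    ims.append(cv2.resize(im[v-h:v+h,u-h:u+h],(400,400)))
cv2.imwrite("pics/f.png",np.hstack(ims))
E
```

```text
11.0167 [459.11219718  31.57108432 200.95397331] [0.85692276 0.29499968 0.55468474] 87.70605332271629
scene top_lid 0.58 [302.9 190.8] [490.4  85.1  90. ]
scene open_crock 0.61 [297.6 218.6] [485.3  78.5   0. ]
wrist open_crock 0.16 [316.2 230.8] [491.9 -78.1  -0. ]
```

View pics/f.png

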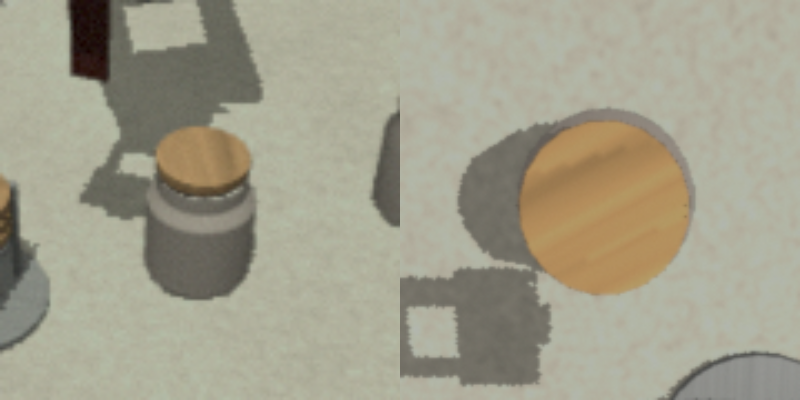

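```bash
python3 -c "
from workcell import *
print(close_job())"
```

```text
the job is handed in; nothing more can be done
None
```

The top lid is on the open crock and the job is handed in; the arm finished at about 11 s of the 40 s allowed. `close_job` gives no verdict, so success rests on my own checks below.

- **Taking the lid:** I gripped it between the dispenser rods, with the fingertips about 8 mm below its upper face, and lifted it out. The picture after the lift shows three lids left in the dispenser and the stack risen.
- **Placing it:** I lowered the lid until the wrist read about 2.8 N, then 6.6 N after one more small step down. The underside was then at rim height. I opened the gripper only after that, then drew it straight up and away.
- **Last checks:** The final pictures show the lid flat and centred by eye on the upright crock, with the gripper clear. The scene camera's position for the lid, (490, 85), is within 3 mm of where I released it.
- **What disagreed:**
  - The networks' estimates of the crock's position differed by up to about 15 mm between cameras. I placed the lid by comparing lid and rim in the wrist picture instead.
  - In the last wrist picture the networks found no lid, and their only crock report was a low-confidence one (0.16) at the dispenser, which I discounted.
- **Not measured:** I did not read the carriage height as a number, only from the picture.

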